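Shut and lock the cover of a drive housing

TASK

The hinged cover of the steel drive housing on the changeover cart stands ajar. Gripping nothing and lifting nothing, push the cover fully shut with the fingertips; then set a fingertip in the slot of its round quarter-turn fastener and turn it clockwise, seen from above, as far as it goes, so that the cover is locked. Leave all the loose parts where they are and finish clear of everything.

Things in the scene. Friction and masses are not known exactly. Their poses are not given: they have to be found in the camera images.
- housing: Steel housing fixed to the cart, 85 mm high. Origin on the cart top (z = 0); in its frame it spans x -120..120 and y -105..190 mm; +x is the hinge side, -x the side of the cover's free edge. The cover lies over y -100..100; beside it, y 103..190, is a flat deck at z 85 mm where the seal and the star knob lie.
- cover (a joint): White cover's hinge angle, rad: 0 fully shut (level), grows as its free edge rises. Hinge line parallel to the housing's y, at housing x 110, z 85 mm; plate 8 mm thick, underside on the hinge line, free edge 225 mm from the hinge. Stiff hinge: stays where it is left; 2 to 6 N down near the free edge moves it.
- cover_edge (a point): Point on the cover's top face, in the middle of the flat strip between the fastener's collar and the free edge: 210 mm from the hinge line, 15 mm from the free edge, 8 mm above the cover's underside; the place to push. Moves and tilts with the cover.
- cam (a joint): Turn of the round fastener, rad: 0 open, grows clockwise from above, hard stop at 1.571 = locked. Stays where left; takes about 0.2 N m (7 N at 28 mm from its axis). At 0 the slot runs along the housing's y; locked, along its x, in line with two small dark marks on the cover. A tongue below then sits under a lip in the housing; turned before the cover is shut, it bars the cover.
- slot (a point): Centre of the slot's floor, on the fastener's axis, 140 mm from the hinge line, 97 mm above the cart when shut. Aluminium rotor 92 mm across, with a straight slot across its middle 36 mm wide, 18 mm deep, 92 mm long, open above. A fixed grey collar, 98 mm inside, 112 outside, closes the slot's ends; the rotor stands 2 mm above it. Axes turn with the rotor: y along the slot, z out of the cover.
- sleeve_a: Loose white plastic tube standing upright, 80 mm across, 85 mm high, right of the housing; origin under its centre. Leave alone.
- sleeve_b: A second tube like it. Leave alone.
- dish: Loose shallow stainless bowl, 120 mm across, 30 mm high, left of the housing; origin under its centre. Leave alone.
- hopper: Loose blue plastic funnel standing mouth down, 104 mm across, 95 mm high, left of the housing; origin under its centre. Leave alone.
- wrench: Loose steel wrench lying flat near the robot's left; origin under its middle. Leave alone.
- seal: Loose black rubber ring, 48 mm across, 10 mm high, lying on the housing's deck; origin under its centre. Leave alone.
- star_knob: Loose black clamping knob, 36 mm across, with a 12 mm stud upwards, 36 mm high in all, on the housing's deck; origin under its centre. Leave alone.

How it is judged:
By the outcome, as a careful person would: the job done as asked, in the order asked, and still so for the second after the job is handed in, with the robot touching nothing.
It also fails if it takes over 48 s, if anything falls off the work surface, if the arm or the gripper's body presses on something with over 40 N, if the wrist force passes 120 N, or if a joint passes its speed limit or range.

ROBOT

A 6-joint arm with a two-finger parallel gripper is mounted at the origin on the work surface. World frame = base frame: x ahead of the robot, y to its left, z up, the work surface at z = 0. Lengths are in m, angles in degrees, forces in N, time in s.
With the tool pointing down it reaches from about 0.4 to 0.825 m from the base axis. Payload 7 kg.
Tool frame: the origin (TCP) lies midway between the tips of the shut fingers; the grasp point (between the pads) lies r.grasp_offset behind it (r.grasp_offset is the distance from the TCP to the grasp point, in m); z points along the fingers, y is the direction in which the jaws open and shut (so a half turn about z gives the same grasp; the last joint's range is limited). The gripper opens to 88 mm and grips with 3 to 60 N. Pads are 19 mm wide; open, the fingers measure 130 mm over their backs; the gripper's body (78 mm by 193 mm) begins 47 mm behind the grasp point.
Start: joints at [-58.665, 20.546, 0.682, 0, -70.136, -16.507], TCP at [0.173, -0.653, 0.227] pointing down, gripper open.
Joint ranges: [-176.03, 176.03], [-82.01, 121.73], [-58.28, 71.71], [-173.87, 95.51], [-174.79, -0.11], [-173.66, 173.66]. Speed limits (degrees/s): [136.94, 136.94, 172.46, 180, 180, 180].

INTERFACE

Orientations are given as [roll, pitch, yaw] about the fixed x, y, z axes, in that order (R = Rz(yaw) Ry(pitch) Rx(roll)).
In Python, from plant import status, imaging, r gives the robot as it stands.
- The arm moves only by the tool apply_moves, never from a script. Its argument "moves" is a list of rows, each a list of 6 numbers: the shift along the tool's x, y, z in units of 200 mm (1.0 is 200 mm), then the turn, a rotation vector about the tool's x, y, z in units of 90 degrees (1.0 is 90 degrees). In form: [[tx, ty, tz, rx, ry, rz], ...]. A call has 1 to 12 rows; each row is the pose to reach, as a shift and turn from the pose measured when the call began, along the tool's axes at that moment; what a row does not reach only later rows make up. A row lasts 1/8 s, in which the tool goes at most 62.5 mm and 10.7 degrees, less where a joint would pass 70% of its speed; a pose out of reach is approached as far as the arm can. A call with a number of a shift or a turn outside -1 to 1 is refused whole. A call with a gripper value outside its range is refused whole. "hand" is the closure, from -1 (fully open) to 1 (shut), set as the call begins (left out, the last holds). The fingers move at their own pace and stop on an object; "grip_force" is the grip in N (left out, the last holds). Time passes only in rows, so rows that repeat a pose let the fingers close. It gives the time, the measured TCP pose, the force and the opening at its end, in the units of the state.
- status.get_state(): the state, without advancing time (a new reading comes with each control period).
- imaging.capture(name): name is "scene" or "top" or "wrist"; returns (picture, depth): 420x560x3 uint8, blue, green, red; 420x560 float32, m along the optical axis (not along the pixel's ray), 0 where there is no reading.
- imaging.camera_info(name): a dict with "fx", "fy", "cx", "cy" (pixels), "T" (4x4, takes a point from camera to world coordinates). Camera axes: x right, y up, looking along -z (the intrinsics and any distortion apply to the point x, -y, -z); pixel columns grow to the right and rows downward; lengths in m; the calibration is good to about 2 mm. A picture is of the moment at which its call begins: read the wrist's pose just before it. camera_info takes no time and is no camera call; for the wrist camera it gives the pose at the moment of the call.
- r.close_job(): hands the job in, once; it reports no verdict.
The state is a dict: "time_s": time; "joints": joint angles; "qd": joint speeds; "joint_torque": joint torques, N m; "tcp_pos": TCP position; "eef_rot": TCP orientation; "contact_force": force on the tool from outside, world axes, zero at the start; "moment": the same for the moment, N m; "gripper_width": finger opening in m.
Only numpy, scipy, OpenCV 4.12 (cv2) and the standard library are available. Lean on these libraries where they do the work, as an engineer would, in place of code of your own. Each camera call takes 0.05 s, during which the arm holds its last target.

## Working session

There is one attempt and no reset: what is moved stays moved. The work goes in short steps, Python scripts to look and compute and a tool call to move; the robot and the scene stay as the last step left them, time stands still between calls to the robot, and variables do not carry over. Pictures are saved under pics/ and viewed, and the job is handed in when it is done.

Besides the shell and the picture viewer there is one more tool, called after "Request:" as name([rows], argument=value, ...), one row to a line, values as JSON. apply_moves: Moves the arm, as the interface text tells. Its arguments: {"type":"object","properties":{"moves":{"type":"array","items":{"type":"array","items":{"type":"number"}}},"hand":{"type":"number"},"grip_force":{"type":"number"}},"required":["moves"]}

```bash
ls; mkdir -p pics; python3 - <<'E'
from plant import status, imaging, r
import cv2,numpy as np
print(status.get_state()); print(r.grasp_offset)
for n in ("scene","top"):
    p,d=imaging.capture(n); cv2.imwrite(f"pics/{n}0.png",p); np.save(f"{n}0.npy",d)
    i=imaging.camera_info(n); print(n,i)
E
```

```text
pics
{'time_s': 0.0, 'joints': array([-5.86650317e+01,  2.05900932e+01,  6.34388493e-01, -1.89792193e-02,
       -7.01356837e+01, -1.65066981e+01]), 'qd': array([-0.052589  , -0.10747909, -0.00617077, -0.06198153,  0.05927923,
        0.12264888]), 'joint_torque': array([-6.95468661e-04, -5.82728970e+01,  2.93055063e+01,  6.99737549e+00,
        6.85686129e-03, -1.92866296e-04]), 'tcp_pos': array([ 0.17259156, -0.6520643 ,  0.22564609]), 'eef_rot': array([ 1.79907308e+02, -8.86183054e-03, -1.65178186e+02]), 'contact_force': array([-0.36431229,  0.07431649,  0.17639034]), 'moment': array([ 0.0446911 , -0.0017749 ,  0.04642855]), 'gripper_width': 0.08780082818788176}
0.0188
scene {'fx': 494.1956365064265, 'fy': 494.1956365064265, 'cx': 278.83295453651607, 'cy': 204.8874445396347, 'T': array([[ 0.15329125, -0.58927999,  0.79325335,  1.58895553],
       [ 0.98815539,  0.0856243 , -0.12734757, -0.17139841],
       [ 0.00712162,  0.80337885,  0.59542566,  0.89046875],
       [ 0.        ,  0.        ,  0.        ,  1.        ]])}
top {'fx': 379.3439003747757, 'fy': 379.3439003747757, 'cx': 282.4239846446324, 'cy': 210.19000824505932, 'T': array([[-0.01458886,  0.99911664, -0.03940953,  0.45755701],
       [-0.99976765, -0.01520119, -0.01528291, -0.00419972],
       [-0.01586848,  0.03917742,  0.99910626,  1.11058384],
       [ 0.        ,  0.        ,  0.        ,  1.        ]])}
```

View pics/scene0.png

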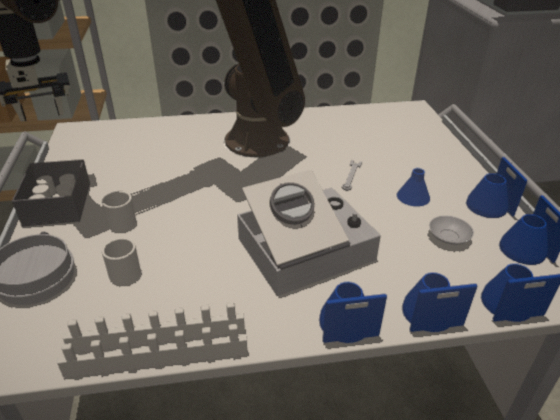

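View pics/top0.png

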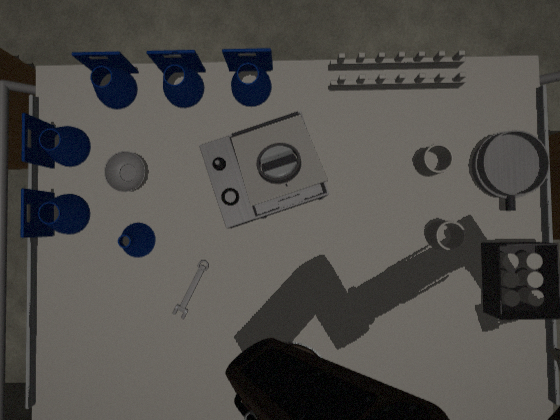

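```bash
cat > h.py <<'E'
import numpy as np,cv2
from plant import status, imaging, r
def pts(n,d,us,vs,i=None):
    i=i or imaging.camera_info(n); z=d[vs,us]
    c=np.stack([(us-i['cx'])/i['fx']*z,-(vs-i['cy'])/i['fy']*z,-z],-1)
    return c@i['T'][:3,:3].T+i['T'][:3,3]
def ray(n,u,v,h,i=None):
    i=i or imaging.camera_info(n)
    dr=i['T'][:3,:3]@np.array([(u-i['cx'])/i['fx'],-(v-i['cy'])/i['fy'],-1]);o=i['T'][:3,3]
    return o+dr*(h-o[2])/dr[2]
E
python3 - <<'E'
from h import *
p=cv2.imread("pics/top0.png");
c=p[100:240,190:340]; cv2.imwrite("pics/topz.png",cv2.resize(c,None,fx=5,fy=4.2,interpolation=cv2.INTER_CUBIC) if 0 else cv2.resize(c,(600,560),interpolation=cv2.INTER_CUBIC))
d=np.load("top0.npy")
V,U=np.mgrid[100:240:10,195:340:10]
P=pts("top",d,U.ravel(),V.ravel()).reshape(U.shape+(3,))
np.set_printoptions(linewidth=200,suppress=True,precision=0)
print(U[0]);print((P[...,2]*1000))
E
```

```text
[195 205 215 225 235 245 255 265 275 285 295 305 315 325 335]
[[  20.   -1.    4.    0.    0.   34.   37.    8.    2.   -4.   -4.    2.    0.    0.    1.]
 [   0.    1.    2.    4.    4.   -4.    0.   -4.   -0. 1111.    2.   -2.   -7.    1.    1.]
 [   3.    4.   -2.   -2.    3.    2.    2.   -0.   93.   96.   99.   -1.   -1.    1.   -1.]
 [  -2.    1.    3.    2.   -1.   93.   96.  104.  108.  110.  112.  118.   -0.   -3.   -1.]
 [  -1.   -2.   83.   88.   98.  105.  111. 1111.  121.  120.  125.  134.   -4.   -3.    0.]
 [  -0.   85.   85.   86.  116.  120.  127.  152.  159.  165.  167.  146.  149.    3.    1.]
 [   3.   83.   97.   88.   85.  133.  136.  158.  152.  152.  158.  157.  159.    1.   -0.]
 [   2.    2.   85.   88.   89.  142.  152.  157.  187.  188.  191.  170.  173.   -2.   -0.]
 [  -1.    2.   81.   85.   85.  158.  160.  171.  195.  188.  176.  183.  186.  191.   -2.]
 [  -2.    0.   83.   98.   95.   87.  174.  177.  182.  187.  187.    4.    7.   73.   -1.]
 [   1.    4.    5.   90.   95.   88.  187.  188.    7.   83.   80.   87.    2.   -3.   -2.]
 [   3.    3.    2.   85.   88.   88.   27.    5.   85.    1.    1.    4.   -4.    1.   -0.]
 [   2.    1.   -2.   83.   87.   86.   -1.   -2.    0.   -0.   -2.   -2.   -4.   -0.    2.]
 [   5.   -1.    1.    1.    1.   -3.   -0.    1.    3.    0.    0.    2.   -1.   -1.    0.]]
```

View pics/topz.png

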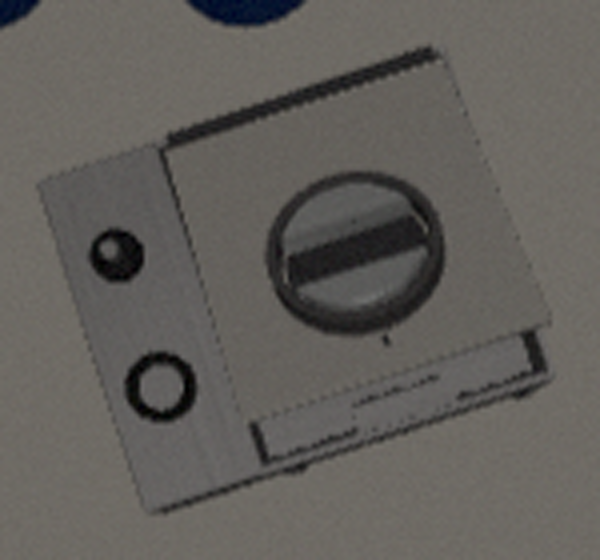

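```bash
python3 - <<'E'
from h import *
A=ray("top",199.5,146.5,.085);B=ray("top",227.5,228,.085);C=ray("top",327.5,194.5,.085);D=ray("top",190+435/4,100+48/4,.085)
print(A,B,C,D)
print(np.linalg.norm(A-B),np.linalg.norm(C-B))
src=np.array([[.12,.19],[-.12,.19],[-.12,-.105],[.12,-.105+.005]])
dst=np.array([A,B,C,D])[:,:2]
def fit(s,t):
    a,b=s-s.mean(0),t-t.mean(0)
    th=np.arctan2((a[:,0]*b[:,1]-a[:,1]*b[:,0]).sum(),(a*b).sum())
    R=np.array([[np.cos(th),-np.sin(th)],[np.sin(th),np.cos(th)]]);return th,R,t.mean(0)-R@s.mean(0)
for k in (3,4):
    th,R,o=fit(src[:k],dst[:k]); print(np.degrees(th),o,((src@R.T+o)-dst)*1000)
th,R,o=fit(src[:3],dst[:3])
# cover points
d=np.load("top0.npy")
V,U=np.mgrid[100:240,190:340]
P=pts("top",d,U.ravel(),V.ravel()); H=np.c_[(P[:,:2]-o)@R,P[:,2]]
m=(H[:,1]>-.09)&(H[:,1]<.09)&(H[:,2]>.09)&(H[:,2]<.3)
Q=H[m]
X=.110-Q[:,0];Z=Q[:,2]-.085
rr=np.hypot(X+.03,0)
# two strips: edges |y|>.065
s=np.abs(Q[:,1])>.065
c=np.polyfit(X[s],Z[s],1)
for _ in range(4):
    k=abs(Z[s]-np.polyval(c,X[s]))<.006; c=np.polyfit(X[s][k],Z[s][k],1)
print(c,np.degrees(np.arctan(c[0])),"expected offset",.008/np.cos(np.arctan(c[0])),k.sum(), X[s][k].max(), np.hypot(X[s][k],Z[s][k]-.008).max())
# other objects on deck
E
```

```text
[0.67567016 0.2356193  0.085     ] [0.45202555 0.1608858  0.085     ] [ 0.53862947 -0.11107578  0.085     ] [ 0.76575047 -0.03702933  0.085     ]
0.2358007790297955 0.28541783958055406
17.775994971152915 [0.62151752 0.0200647 ] [[ 2.11193751  2.00986558]
 [-2.78522559  3.47223778]
 [ 0.67328807 -5.48210336]
 [ 0.56757674 -1.49614058]]
17.849183308691167 [0.62142883 0.02045583] [[ 1.7452918   2.47268986]
 [-3.05808998  3.64318781]
 [ 0.75918578 -5.19588046]
 [ 0.55361241 -0.91999721]]
[0.47324859 0.01004005] 25.325787474631703 expected offset 0.00885063335933804 1424 0.2007536456476952 0.2219408728775776
```

```bash
cat >> h.py <<'E'
from scipy.spatial.transform import Rotation as Ro
def rel(p,yaw,s=None):
    s=s or status.get_state()
    R0=Ro.from_euler('xyz',s['eef_rot'],degrees=True)
    R1=Ro.from_euler('xyz',[180,0,yaw],degrees=True)
    t=R0.inv().apply(np.array(p)-s['tcp_pos'])/.2
    w=(R0.inv()*R1).as_rotvec(degrees=True)/90
    return np.round(np.r_[t,w],3).tolist()
O=np.array([.6215,.0203]);TH=np.radians(17.8)
def W(x,y,z):
    c,s=np.cos(TH),np.sin(TH);return np.array([O[0]+c*x-s*y,O[1]+s*x+c*y,z])
E
python3 - <<'E'
from h import *
s=status.get_state()
print(rel([.30,-.43,.26],-165.2+85))
E
```

```text
[-0.9, 0.911, -0.17, 0.001, 0.001, -0.944]
```

Request:
apply_moves([
  [-0.9, 0.91, -0.17, 0, 0, -0.94],
  [-0.9, 0.91, -0.17, 0, 0, -0.94],
  [-0.9, 0.91, -0.17, 0, 0, -0.94],
  [-0.9, 0.91, -0.17, 0, 0, -0.94],
  [-0.9, 0.91, -0.17, 0, 0, -0.94],
  [-0.9, 0.91, -0.17, 0, 0, -0.94],
  [-0.9, 0.91, -0.17, 0, 0, -0.94],
  [-0.9, 0.91, -0.17, 0, 0, -0.94],
  [-0.9, 0.91, -0.17, 0, 0, -0.94],
], hand=1)

```text
time_s: 1.23
tcp_pos: [0.3, -0.4299, 0.2597]
eef_rot: [180.0, 0.1, -80.6]
contact_force: [0.4, 0.3, 1.1]
gripper_width: 0.0038
```

```bash
python3 - <<'E'
from h import *
s=status.get_state();print(s)
print(rel([.43,-.25,.28],-165.2+165))
E
```

```text
{'time_s': 1.225, 'joints': array([-3.36839916e+01,  5.12056502e+00, -1.50777939e+01, -6.43788690e-02,
       -6.99025297e+01,  4.30652676e+01]), 'qd': array([-0.04673814, -0.01234418,  0.06415989,  0.02812434, -0.1241896 ,
       -5.2387481 ]), 'joint_torque': array([  0.0744512 , -36.74274445,  29.35426176,   6.93273246,
         0.08061628,   1.42740078]), 'tcp_pos': array([ 0.29995245, -0.42994143,  0.25968883]), 'eef_rot': array([ 1.79967541e+02,  1.13039145e-01, -8.06409310e+01]), 'contact_force': array([0.35072638, 0.30821815, 1.05762384]), 'moment': array([ 0.00972265,  0.15089646, -0.00747289]), 'gripper_width': 0.0037766302657221084}
[-0.782, -0.788, -0.1, -0.001, 0.001, -0.894]
```

Request:
apply_moves([
  [-0.78, -0.79, -0.1, 0, 0, -0.89],
  [-0.78, -0.79, -0.1, 0, 0, -0.89],
  [-0.78, -0.79, -0.1, 0, 0, -0.89],
  [-0.78, -0.79, -0.1, 0, 0, -0.89],
  [-0.78, -0.79, -0.1, 0, 0, -0.89],
  [-0.78, -0.79, -0.1, 0, 0, -0.89],
  [-0.78, -0.79, -0.1, 0, 0, -0.89],
  [-0.78, -0.79, -0.1, 0, 0, -0.89],
])

```text
time_s: 2.22
tcp_pos: [0.4304, -0.2503, 0.2797]
eef_rot: [-179.9, 0.1, -0.6]
contact_force: [-1.1, 0.3, -0.2]
gripper_width: 0.0003
```

```bash
python3 - <<'E'
from h import *
s=status.get_state();print(s['tcp_pos'],s['eef_rot'],s['contact_force'])
print(rel(W(-.076,0,.25),17.8))
for n in ("scene","wrist"):
    p,d=imaging.capture(n); cv2.imwrite(f"pics/{n}1.png",p)
E
```

```text
[ 0.43038825 -0.25029507  0.27971457] [-1.79888672e+02  7.34816402e-02 -5.54250639e-01] [-1.12262307  0.27328048 -0.16564877]
[0.582, -1.242, 0.15, -0.001, 0.001, -0.204]
```

View pics/scene1.png

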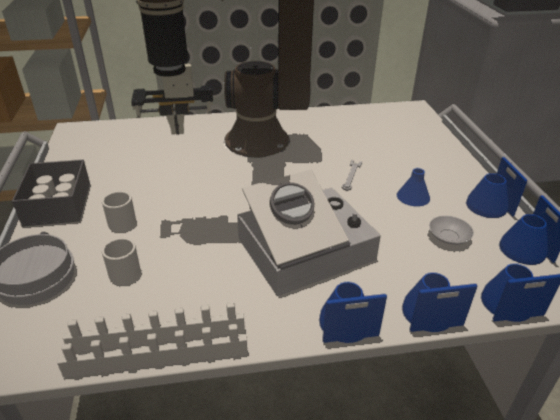

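View pics/wrist1.png

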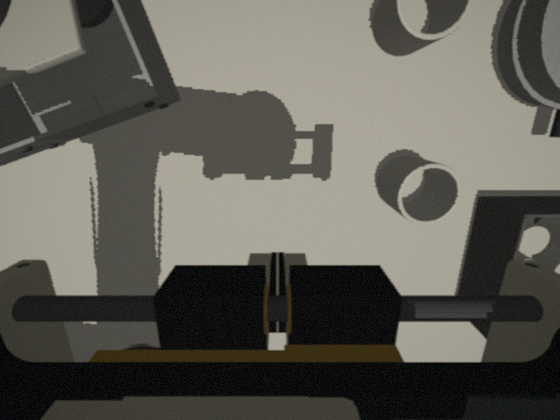

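Request:
apply_moves([
  [0.3, -0.62, 0, 0, 0, -0.2],
  [0.3, -0.62, 0, 0, 0, -0.2],
  [0.3, -0.62, 0, 0, 0, -0.2],
])

```text
time_s: 2.7
tcp_pos: [0.493, -0.1246, 0.2797]
eef_rot: [-179.9, 0.0, 17.3]
contact_force: [-0.6, -0.4, 1.2]
gripper_width: 0.0003
```

```bash
python3 - <<'E'
from h import *
s=status.get_state();print(s['tcp_pos'],s['eef_rot'],s['contact_force'])
print(rel(W(-.076,0,.25),17.8))
E
```

```text
[ 0.49295903 -0.12459228  0.27968496] [-1.79858203e+02  3.88104442e-02  1.72600000e+01] [-0.57706413 -0.36705157  1.24171038]
[0.449, -0.497, 0.149, -0.002, 0.0, -0.006]
```

Request:
apply_moves([
  [0.45, -0.5, 0.15, 0, 0, -0.006],
  [0.45, -0.5, 0.15, 0, 0, -0.006],
  [0.45, -0.5, 0.15, 0, 0, -0.006],
  [0.45, -0.5, 0.15, 0, 0, -0.006],
])

```text
time_s: 3.2
tcp_pos: [0.5491, -0.002, 0.2493]
eef_rot: [-179.9, 0.1, 17.7]
contact_force: [-0.2, 0.6, 0.3]
gripper_width: 0.0002
```

```bash
python3 - <<'E'
from h import *
s=status.get_state();print(s['time_s'],s['tcp_pos'],s['eef_rot'],s['contact_force'])
i=imaging.camera_info("wrist")
for n in ("scene","wrist","top"):
    p,d=imaging.capture(n); cv2.imwrite(f"pics/{n}2.png",p);np.save(n+"2.npy",d)
for a in (27,25.3,23,20,17,14,11,8,5,2,0,-.5):
    f=np.radians(a); x=.110-.210*np.cos(f)+.008*np.sin(f); z=.085+.210*np.sin(f)+.008*np.cos(f)
    print(a,np.round(W(x,0,z),4),rel(W(x,0,z),17.8)[:3])
E
```

```text
3.2 [ 0.54912913 -0.00202511  0.24927497] [-1.79866057e+02  1.21105306e-01  1.77068586e+01] [-0.15792242  0.59478354  0.29878173]
27 [ 0.5515 -0.0022  0.1875] [0.015, -0.001, 0.314]
25.3 [ 0.5487 -0.0031  0.182 ] [-0.0, -0.001, 0.342]
23 [ 0.5452 -0.0042  0.1744] [-0.019, -0.001, 0.38]
20 [ 0.541  -0.0056  0.1643] [-0.041, -0.001, 0.43]
17 [ 0.5373 -0.0067  0.154 ] [-0.06, -0.001, 0.481]
14 [ 0.5341 -0.0078  0.1436] [-0.077, -0.001, 0.534]
11 [ 0.5314 -0.0086  0.1329] [-0.091, -0.0, 0.587]
8 [ 0.5293 -0.0093  0.1221] [-0.102, -0.0, 0.641]
5 [ 0.5277 -0.0098  0.1113] [-0.111, -0.0, 0.695]
2 [ 0.5267 -0.0101  0.1003] [-0.116, 0.0, 0.75]
0 [ 0.5263 -0.0103  0.093 ] [-0.118, 0.0, 0.787]
-0.5 [ 0.5262 -0.0103  0.0912] [-0.118, 0.0, 0.796]
```

View pics/scene2.png

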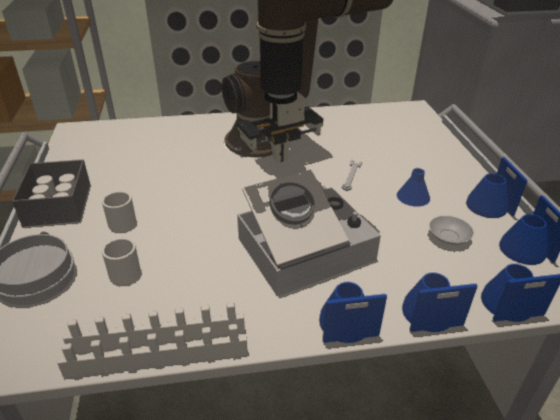

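View pics/wrist2.png

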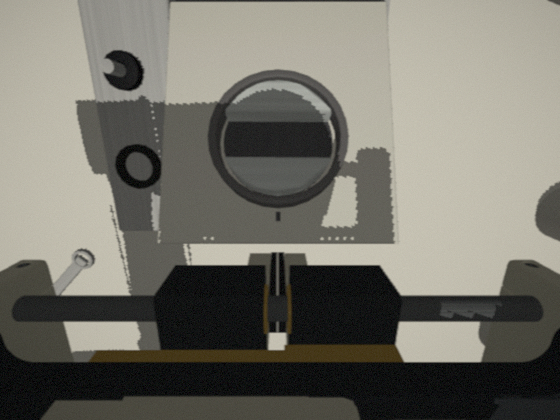

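```bash
python3 - <<'E'
from h import *
i=imaging.camera_info("wrist"); d=np.load("wrist2.npy")
us=np.array([278,200,380,278,278,278,110,260,180,390,165,278,240,320]);vs=np.array([238,238,238,230,215,208,100,30,20,20,230,73,139,139])
P=pts("wrist",d,us,vs,i)
c,s=np.cos(TH),np.sin(TH)
H=np.c_[(P[:,:2]-O)@np.array([[c,-s],[s,c]]),P[:,2]]
for u,v,a,h in zip(us,vs,P,H): print(u,v,np.round(a*1000),np.round(h*1000))
print(i['T'][:3,3])
# rim mask of collar: fit plane cover
V,U=np.mgrid[5:238:3,175:385:3];P=pts("wrist",d,U.ravel(),V.ravel(),i)
H=np.c_[(P[:,:2]-O)@np.array([[c,-s],[s,c]]),P[:,2]]
m=(abs(H[:,1])>.063)
A=np.c_[H[:,0],H[:,1],np.ones(len(H))]
for _ in range(5):
    k=np.linalg.lstsq(A[m],H[m,2],rcond=None)[0]; m=(abs(H[:,1])>.063)&(abs(A@k-H[:,2])<.005)
print(k,np.degrees(np.arctan(k[0])),m.sum(), "x where top plane z=85+..", )
f=np.arctan(-k[0]); xh=(k[2]-.085-.008/np.cos(f))/(-k[0]); print("hinge x est",xh)
E
```

```text
278 238 [542.  -6. 188.] [-83.  -1. 188.]
200 238 [522.  55. 186.] [-84.  63. 186.]
380 238 [567. -85. 186.] [-84. -84. 186.]
278 230 [547.  -4. 183.] [-78.  -1. 183.]
278 215 [559.  -1. 179.] [-66.  -1. 179.]
278 208 [563.   1. 175.] [-62.  -1. 175.]
110 100 [595. 193.  84.] [ 28. 173.  84.]
260 30 [698.  61. 107.] [ 85.  15. 107.]
180 20 [684. 132. 102.] [ 94.  88. 102.]
390 20 [779. -72.  -0.] [ 122. -136.   -0.]
165 230 [519.  84. 183.] [-78.  92. 183.]
278 73 [664.  33. 147.] [ 44.  -1. 147.]
240 139 [605.  48. 154.] [ -7.  31. 154.]
320 139 [626. -16. 156.] [ -7. -36. 156.]
[0.63020116 0.02231048 0.407262  ]
[-0.4723897   0.00125705  0.14635466] -25.28556773991754 1655 x where top plane z=85+..
hinge x est 0.1111518005555839
```

Request:
apply_moves([
  [0, 0, 0.2, 0, 0, 0],
  [0, 0, 0.34, 0, 0, 0],
  [-0.02, 0, 0.38, 0, 0, 0],
  [-0.04, 0, 0.43, 0, 0, 0],
  [-0.06, 0, 0.48, 0, 0, 0],
  [-0.077, 0, 0.535, 0, 0, 0],
])

```text
time_s: 4.1
tcp_pos: [0.5344, -0.0081, 0.1435]
eef_rot: [-179.9, -0.1, 17.7]
contact_force: [2.0, -1.0, 2.9]
gripper_width: 0.0006
```

```bash
python3 - <<'E'
from h import *
s=status.get_state();print(s['time_s'],s['tcp_pos'],s['eef_rot'],s['contact_force'],s['moment'])
p,d=imaging.capture("scene"); cv2.imwrite("pics/scene3.png",p[120:320,180:440].repeat(2,0).repeat(2,1))
for a in (14,11,8,5,2,0,-.5,-1):
    f=np.radians(a); x=.110-.210*np.cos(f)+.008*np.sin(f); z=.085+.210*np.sin(f)+.008*np.cos(f)
    print(a,np.round(W(x,0,z),4),rel(W(x,0,z),17.8))
E
```

```text
4.1 [ 0.53437115 -0.00809253  0.1435153 ] [-1.79883846e+02 -7.87255090e-02  1.76602168e+01] [ 2.04379734 -1.04886506  2.90787659] [-0.57792844 -0.52181259  0.01815925]
14 [ 0.5341 -0.0078  0.1436] [0.006, -0.0, -0.009, -0.002, 0.001, -0.002]
11 [ 0.5314 -0.0086  0.1329] [-0.008, 0.0, 0.044, -0.002, 0.001, -0.002]
8 [ 0.5293 -0.0093  0.1221] [-0.019, 0.0, 0.098, -0.002, 0.001, -0.002]
5 [ 0.5277 -0.0098  0.1113] [-0.028, 0.0, 0.152, -0.002, 0.001, -0.002]
2 [ 0.5267 -0.0101  0.1003] [-0.033, 0.001, 0.207, -0.002, 0.001, -0.002]
0 [ 0.5263 -0.0103  0.093 ] [-0.035, 0.001, 0.244, -0.002, 0.001, -0.002]
-0.5 [ 0.5262 -0.0103  0.0912] [-0.035, 0.001, 0.253, -0.002, 0.001, -0.002]
-1 [ 0.5262 -0.0103  0.0893] [-0.036, 0.001, 0.262, -0.002, 0.001, -0.002]
```

View pics/scene3.png

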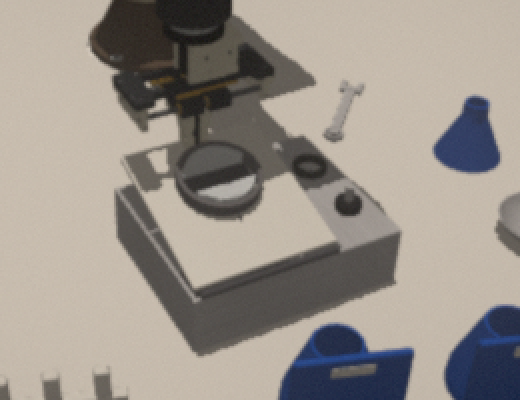

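The cover is following. Continue the arc to just past shut.

Request:
apply_moves([
  [-0.008, 0, 0.045, 0, 0, 0],
  [-0.019, 0, 0.1, 0, 0, 0],
  [-0.028, 0, 0.152, 0, 0, 0],
  [-0.033, 0, 0.207, 0, 0, 0],
  [-0.035, 0, 0.235, 0, 0, 0],
  [-0.035, 0, 0.248, 0, 0, 0],
  [-0.035, 0, 0.248, 0, 0, 0],
])

```text
time_s: 5.03
tcp_pos: [0.526, -0.0101, 0.0931]
eef_rot: [-179.8, 0.1, 17.7]
contact_force: [-5.2, 1.1, 15.1]
gripper_width: 0.0004
```

```bash
python3 - <<'E'
from h import *
s=status.get_state();print(s['time_s'],s['tcp_pos'],s['eef_rot'],s['contact_force'],s['moment'])
E
```

```text
5.025 [ 0.52597289 -0.01007119  0.09313158] [-1.79844260e+02  8.88603549e-02  1.76614201e+01] [-5.19561955  1.05465416 15.12926382] [0.21196191 2.09740378 0.00559303]
```

Request:
apply_moves([
  [0, 0, 0.012, 0, 0, 0],
  [0, 0, 0.012, 0, 0, 0],
])

```text
time_s: 5.28
tcp_pos: [0.526, -0.0101, 0.093]
eef_rot: [-179.9, 0.0, 17.7]
contact_force: [-9.5, 0.6, 26.5]
gripper_width: 0.0005
```

Request:
apply_moves([
  [0, 0, -0.15, 0, 0, 0],
  [0, 0, -0.5, 0, 0, 0],
  [0, 0, -0.5, 0, 0, 0],
])

```text
time_s: 5.65
tcp_pos: [0.5282, -0.0097, 0.1971]
eef_rot: [-179.9, -0.3, 17.7]
contact_force: [-0.4, 0.0, -0.4]
gripper_width: 0.0005
```

```bash
python3 - <<'E'
from h import *
s=status.get_state();print(s['time_s'],s['tcp_pos'],s['eef_rot'],s['contact_force'],s['moment'])
i=imaging.camera_info("wrist")
for n in ("wrist","scene","top"):
    p,d=imaging.capture(n); cv2.imwrite(f"pics/{n}4.png",p);np.save(n+"4.npy",d)
i2=imaging.camera_info("wrist"); print(i['T'][:3,3],i2['T'][:3,3]); np.save("wT4.npy",i['T'])
print(rel(W(-.10,-.0,.2),17.8))
E
```

```text
5.65 [ 0.52819825 -0.00967283  0.19711665] [-179.89419842   -0.3455757    17.73986404] [-0.36892005  0.01491161 -0.41538158] [-0.07810096  0.07113263  0.00710404]
[0.60850505 0.01596165 0.35461431] [0.60703323 0.0156375  0.34934982]
[0.003, 0.002, -0.038, -0.002, 0.001, -0.001]
```

View pics/wrist4.png

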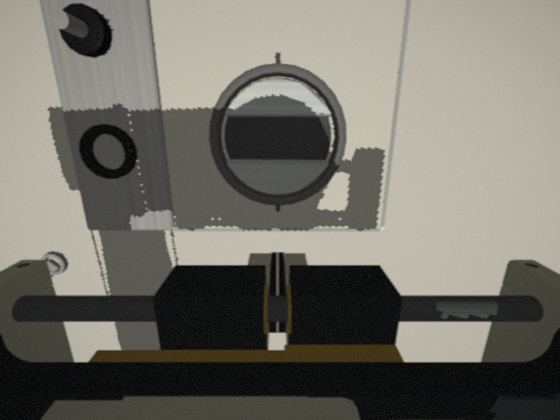

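View pics/scene4.png

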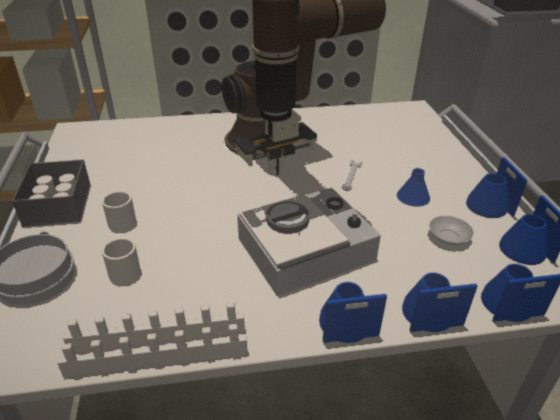

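Request:
apply_moves([
  [0, 0, 0, 0, 0, 0],
  [0, 0, 0, 0, 0, 0],
])

```text
time_s: 6.05
tcp_pos: [0.5249, -0.0102, 0.1911]
eef_rot: [-179.8, 0.2, 17.7]
contact_force: [-0.5, 0.4, 0.3]
gripper_width: 0.0006
```

```bash
python3 - <<'E'
from h import *
s=status.get_state();print(s['tcp_pos'],s['eef_rot'],s['contact_force'])
i=imaging.camera_info("wrist")
p,d=imaging.capture("wrist"); cv2.imwrite("pics/wrist5.png",p)
i2=imaging.camera_info("wrist");print(i['T'][:3,3]-i2['T'][:3,3])
c,sn=np.cos(TH),np.sin(TH); M=np.array([[c,-sn],[sn,c]])
V,U=np.mgrid[0:245:1,160:400:1];P=pts("wrist",d,U.ravel(),V.ravel(),i)
H=np.c_[(P[:,:2]-O)@M,P[:,2]]
cov=(abs(H[:,1])>.065)&(abs(H[:,1])<.095)&(H[:,0]>-.11)&(H[:,0]<.1)&(H[:,2]>.07)
A=np.c_[H[cov,:2],np.ones(cov.sum())];k=np.linalg.lstsq(A,H[cov,2],rcond=None)[0];print("cover plane",k,np.degrees(k[:2]))
g=cv2.cvtColor(p,cv2.COLOR_BGR2GRAY).astype(float)
def line(pred): return
# slot floor pixels by depth
fl=(H[:,2]>.090)&(H[:,2]<.103)&(np.hypot(H[:,0]+.03,H[:,1])<.044)
ro=(H[:,2]>.108)&(H[:,2]<.125)&(np.hypot(H[:,0]+.03,H[:,1])<.07)
print("floor",H[fl].mean(0)*1e3,H[fl].min(0)*1e3,H[fl].max(0)*1e3,fl.sum())
q=H[ro,:2];q=q.astype(np.float32);(cx,cy),rad=cv2.minEnclosingCircle(q);print("raised",cx*1e3,cy*1e3,rad*1e3, np.percentile(q,[.5,99.5],axis=0)*1e3)
# marks and corners by ray
E
```

```text
[ 0.52486127 -0.01022782  0.19105014] [-179.82186099    0.21287896   17.68922415] [-0.47189298  0.38320044  0.28890622]
[-1.32232578e-04 -2.14428161e-05 -3.02739588e-04]
cover plane [-0.0005864   0.00020303  0.09181706] [-0.0335982   0.01163251]
floor [-2.78602741e+01  4.49448949e-02  9.59467346e+01] [-46.19052933 -43.94053485  93.21093517] [ -9.47107332  43.79038298 102.93971598] 4706
raised -27.65115536749363 -0.08491011249134317 56.09063059091568 [[-81.13989234 -54.00897004]
 [ 26.22788586  53.44365723]]
```

View pics/wrist5.png

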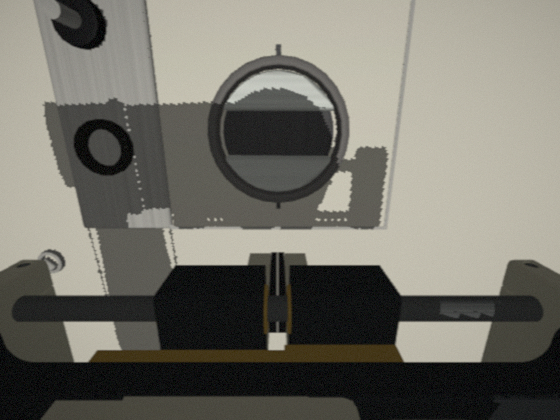

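```bash
python3 - <<'E'
from h import *
print(rel(W(-.0277,0,.15),17.8), rel(W(-.0277,0,.103),17.8))
E
```

```text
[0.368, 0.002, 0.206, -0.002, 0.002, -0.001] [0.369, 0.003, 0.441, -0.002, 0.002, -0.001]
```

Request:
apply_moves([
  [0.18, 0, 0, 0, 0, 0],
  [0.37, 0, 0, 0, 0, 0],
  [0.37, 0, 0.15, 0, 0, 0],
  [0.37, 0, 0.2, 0, 0, 0],
  [0.37, 0, 0.2, 0, 0, 0],
  [0.37, 0, 0.2, 0, 0, 0],
  [0.37, 0, 0.2, 0, 0, 0],
], hand=0.32)

```text
time_s: 6.98
tcp_pos: [0.5958, 0.0124, 0.1523]
eef_rot: [-179.8, 0.1, 17.7]
contact_force: [-0.1, 0.2, 0.2]
gripper_width: 0.0295
```

```bash
python3 - <<'E'
from h import *
s=status.get_state();print(s['tcp_pos'],s['eef_rot'],s['contact_force'],s['gripper_width'])
print(rel(W(-.0277,0,.103),17.8))
for n in ("scene","wrist"):
    p,d=imaging.capture(n); cv2.imwrite(f"pics/{n}6.png",p if n=="wrist" else cv2.resize(p[120:320,180:440],(780,600)))
E
```

```text
[0.59582362 0.01241084 0.15229745] [-1.79835528e+02  7.80776277e-02  1.76976722e+01] [-0.14999166  0.20424286  0.19853047] 0.02950132560974928
[-0.004, 0.002, 0.246, -0.002, 0.001, -0.001]
```

View pics/scene6.png

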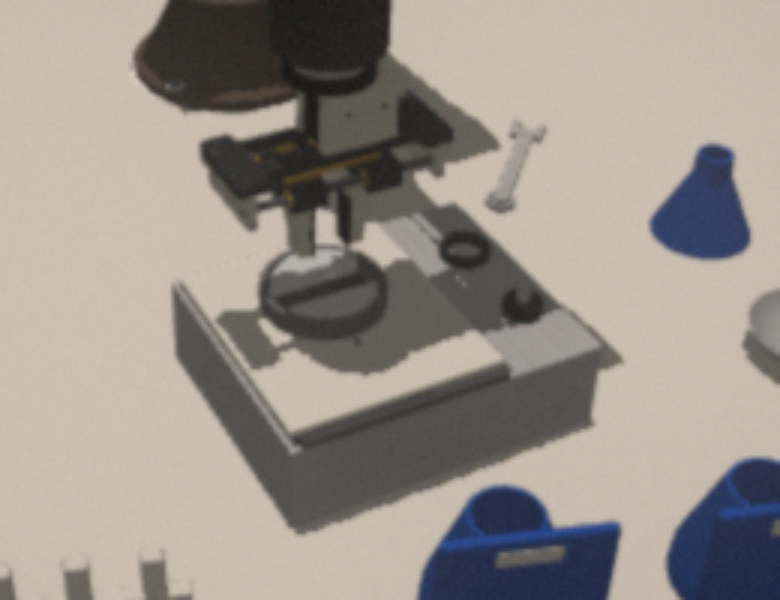

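View pics/wrist6.png

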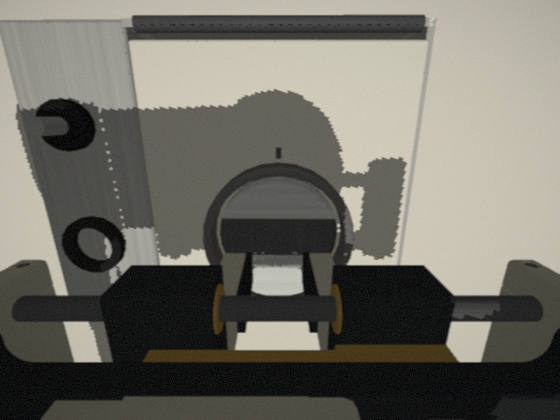

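Request:
apply_moves([
  [-0.004, 0, 0.08, 0, 0, 0],
  [-0.004, 0, 0.15, 0, 0, 0],
  [-0.004, 0, 0.2, 0, 0, 0],
  [-0.004, 0, 0.245, 0, 0, 0],
  [-0.004, 0, 0.245, 0, 0, 0],
], hand=0.1)

```text
time_s: 7.7
tcp_pos: [0.5943, 0.0121, 0.102]
eef_rot: [-179.8, 0.2, 17.7]
contact_force: [0.0, -0.7, 0.9]
gripper_width: 0.0398
```

```bash
python3 - <<'E'
from h import *
s=status.get_state();print(s['tcp_pos'],s['eef_rot'],s['contact_force'],s['moment'],s['gripper_width'])
for n in ("scene","wrist"):
    p,d=imaging.capture(n); cv2.imwrite(f"pics/{n}7.png",p if n=="wrist" else cv2.resize(p[120:320,180:440],(780,600)))
E
```

```text
[0.59432027 0.01211272 0.10196261] [-179.83203418    0.20323135   17.69152977] [ 0.046147   -0.66781308  0.87911752] [-0.08943132  0.1173573   0.04764677] 0.0397530840622537
```

View pics/scene7.png

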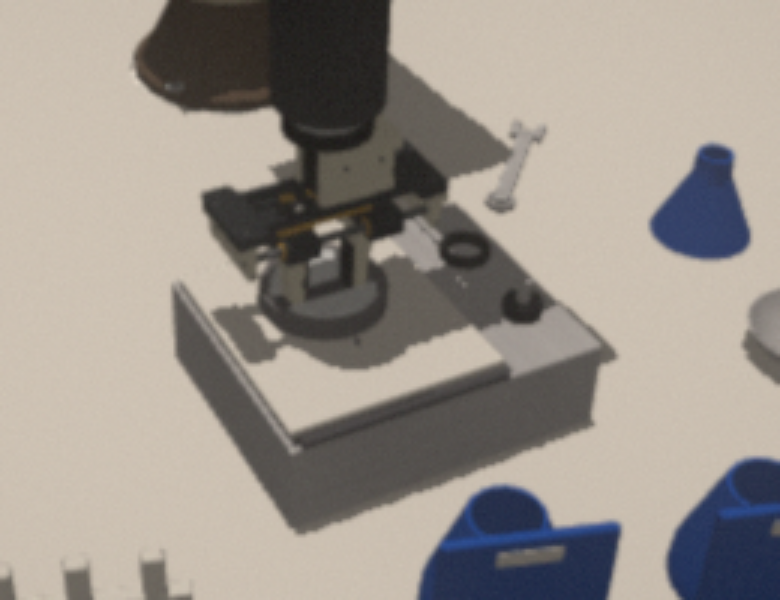

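View pics/wrist7.png

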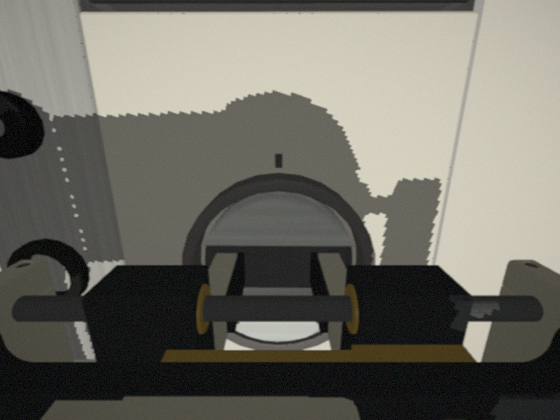

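Request:
apply_moves([
  [0, 0, 0, 0, 0, 0.06],
  [0, 0, 0, 0, 0, 0.12],
  [0, 0, 0, 0, 0, 0.18],
  [0, 0, 0, 0, 0, 0.24],
  [0, 0, 0, 0, 0, 0.3],
  [0, 0, 0, 0, 0, 0.36],
  [0, 0, 0, 0, 0, 0.42],
  [0, 0, 0, 0, 0, 0.48],
])

```text
time_s: 8.8
tcp_pos: [0.5952, 0.0124, 0.1037]
eef_rot: [-179.9, 0.1, -25.6]
contact_force: [-0.7, -0.7, -0.6]
gripper_width: 0.039
```

```bash
python3 - <<'E'
from h import *
s=status.get_state();print(s['tcp_pos'],s['eef_rot'],s['contact_force'],s['moment'],s['gripper_width'])
print(rel(W(-.0277,0,.102),s['eef_rot'][2]))
for n in ("scene","wrist"):
    p,d=imaging.capture(n); cv2.imwrite(f"pics/{n}8.png",p if n=="wrist" else cv2.resize(p[120:320,180:440],(780,600)))
E
```

```text
[0.59518223 0.01236126 0.10366949] [-1.79926920e+02  1.49143803e-01 -2.56490136e+01] [-0.66909959 -0.73618571 -0.58195546] [-0.08796148  0.33585205  0.20266714] 0.03904884778073676
[0.001, 0.003, 0.008, -0.001, 0.002, -0.0]
```

View pics/wrist8.png

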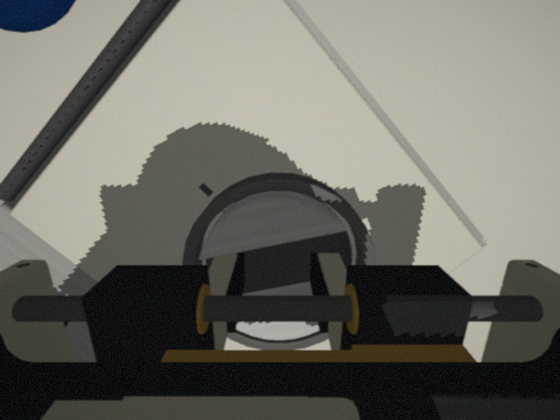

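Request:
apply_moves([
  [0, 0, 0.008, 0, 0, 0.07],
  [0, 0, 0.008, 0, 0, 0.14],
  [0, 0, 0.008, 0, 0, 0.21],
  [0, 0, 0.008, 0, 0, 0.28],
  [0, 0, 0.008, 0, 0, 0.35],
  [0, 0, 0.008, 0, 0, 0.42],
  [0, 0, 0.008, 0, 0, 0.49],
  [0, 0, 0.008, 0, 0, 0.56],
  [0, 0, 0.008, 0, 0, 0.62],
  [0, 0, 0.008, 0, 0, 0.62],
])

```text
time_s: 10.15
tcp_pos: [0.5959, 0.0122, 0.1027]
eef_rot: [-180.0, 0.1, -81.2]
contact_force: [1.6, -1.2, 1.3]
gripper_width: 0.0396
```

```bash
python3 - <<'E'
from h import *
s=status.get_state();print(s['tcp_pos'],s['eef_rot'],s['contact_force'],s['moment'],s['gripper_width'],s['joints'])
p,d=imaging.capture("wrist"); cv2.imwrite(f"pics/wrist9.png",p)
E
```

```text
[0.59585315 0.01217553 0.10271648] [-1.79996329e+02  1.30285999e-01 -8.12014993e+01] [ 1.55204072 -1.19244728  1.30934052] [-0.56492636 -0.25922056  0.06272824] 0.039556824780161724 [ 19.85863815  19.34205355 -18.63309994  -0.1613789  -51.99636029
 -10.96081034]
```

View pics/wrist9.png

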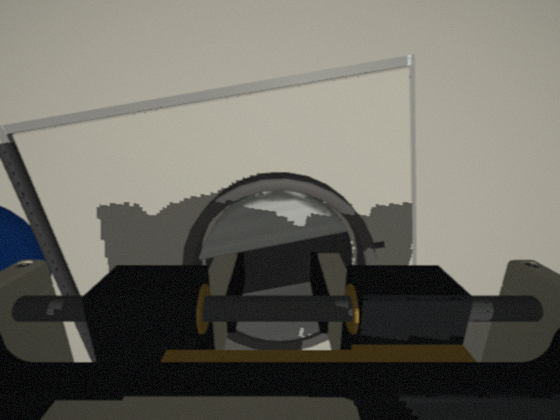

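Request:
apply_moves([
  [0, 0, 0, 0, 0, 0.04],
  [0, 0, 0, 0, 0, 0.08],
  [0, 0, 0, 0, 0, 0.1],
  [0, 0, 0, 0, 0, 0.1],
])

```text
time_s: 10.7
tcp_pos: [0.5959, 0.012, 0.1028]
eef_rot: [180.0, 0.0, -89.7]
contact_force: [0.3, -4.9, 1.0]
gripper_width: 0.0402
```

```bash
python3 - <<'E'
from h import *
s=status.get_state();print(s['tcp_pos'],s['eef_rot'],s['contact_force'],s['moment'],s['gripper_width'])
E
```

```text
[0.59588715 0.0119889  0.10281266] [ 1.79963045e+02  1.58034931e-02 -8.97017003e+01] [ 0.30745134 -4.90569067  0.95916217] [-1.65689271  0.25737131  5.74881727] 0.040223840588096325
```

Request:
apply_moves([
  [0, 0, 0, 0, 0, -0.07],
  [0, 0, 0, 0, 0, -0.15],
  [0, 0, 0, 0, 0, -0.17],
  [0, 0, 0, 0, 0, -0.17],
])

```text
time_s: 11.2
tcp_pos: [0.5958, 0.0121, 0.1027]
eef_rot: [180.0, 0.1, -74.6]
contact_force: [-0.3, -0.8, 0.0]
gripper_width: 0.0393
```

```bash
python3 - <<'E'
from h import *
s=status.get_state();print(s['tcp_pos'],s['eef_rot'],s['contact_force'],s['moment'],s['gripper_width'])
E
```

```text
[0.59584513 0.01213914 0.10271539] [ 1.79987847e+02  7.53120172e-02 -7.46195599e+01] [-0.29696334 -0.82333268  0.00707389] [-0.03576378  0.11510985 -0.00412918] 0.03931917165399128
```

Free of contact. Lift and check.

Request:
apply_moves([
  [0, 0, -0.1, 0, 0, 0],
  [0, 0, -0.3, 0, 0, 0],
  [0, 0, -0.6, 0, 0, 0],
  [0, 0, -0.8, 0, 0, 0],
  [0, 0, -0.8, 0, 0, 0],
])

```text
time_s: 11.82
tcp_pos: [0.5977, 0.0124, 0.2668]
eef_rot: [-179.6, 0.1, -74.8]
contact_force: [0.5, -0.4, -0.9]
gripper_width: 0.0395
```

```bash
python3 - <<'E'
from h import *
s=status.get_state();print(s['tcp_pos'],s['eef_rot'],s['contact_force'],s['moment'],s['gripper_width'])
for n in ("scene","wrist"):
    p,d=imaging.capture(n); cv2.imwrite(f"pics/{n}10.png",p if n=="wrist" else cv2.resize(p[120:320,180:440],(780,600)))
print(rel([.40,-.22,.3],-75))
E
```

```text
[0.59766316 0.01236236 0.26680875] [-1.79594218e+02  9.45468394e-02 -7.47768335e+01] [ 0.52848654 -0.43019696 -0.89291633] [0.03932822 0.16373089 0.00876355] 0.039534409716194374
[0.862, 1.249, -0.189, -0.0, 0.001, 0.003]
```

View pics/wrist10.png

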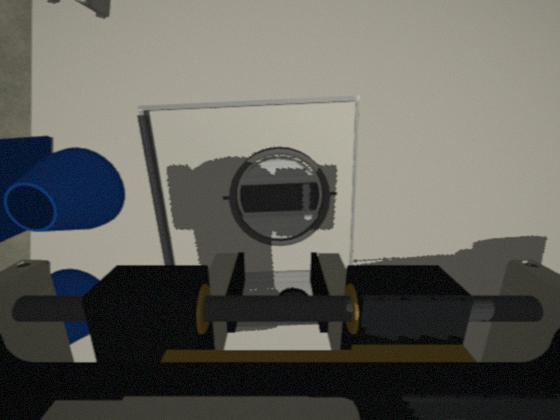

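View pics/scene10.png

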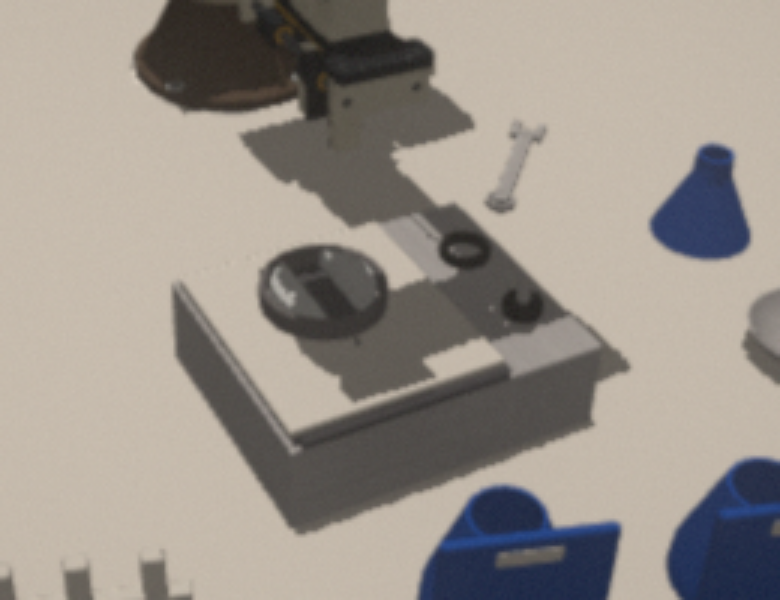

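Request:
apply_moves([
  [0.5, 0.7, -0.1, 0, 0, 0],
  [0.5, 0.7, -0.1, 0, 0, 0],
  [0.5, 0.7, -0.1, 0, 0, 0],
  [0.5, 0.7, -0.1, 0, 0, 0],
  [0.5, 0.7, -0.1, 0, 0, 0],
])

```text
time_s: 12.55
tcp_pos: [0.4867, -0.1211, 0.2815]
eef_rot: [180.0, 0.2, -74.8]
contact_force: [0.7, -0.2, -0.1]
gripper_width: 0.0394
```

Request:
apply_moves([
  [0.4, 0.6, 0, 0, 0, 0],
  [0.4, 0.6, 0, 0, 0, 0],
  [0.4, 0.6, 0, 0, 0, 0],
  [0.4, 0.6, 0, 0, 0, 0],
  [0.4, 0.6, 0, 0, 0, 0],
])

```text
time_s: 13.18
tcp_pos: [0.3927, -0.2291, 0.2809]
eef_rot: [179.9, 0.2, -74.8]
contact_force: [-0.4, -0.2, 0.2]
gripper_width: 0.0392
```

```bash
python3 - <<'E'
from h import *
s=status.get_state();print(s['time_s'],s['tcp_pos'],s['contact_force'])
for n in ("scene","top"):
    p,d=imaging.capture(n); cv2.imwrite(f"pics/{n}11.png",p)
c=p[100:240,190:340]; cv2.imwrite("pics/topz11.png",cv2.resize(c,(600,560),interpolation=cv2.INTER_CUBIC))
c,sn=np.cos(TH),np.sin(TH); M=np.array([[c,-sn],[sn,c]])
V,U=np.mgrid[100:240,190:340];P=pts("top",d,U.ravel(),V.ravel())
H=np.c_[(P[:,:2]-O)@M,P[:,2]]
m=(abs(H[:,1])>.065)&(abs(H[:,1])<.09)&(abs(H[:,0])<.095)
A=np.c_[H[m,:2],np.ones(m.sum())];k=np.linalg.lstsq(A,H[m,2],rcond=None)[0];print("plane",k)
f=(np.hypot(H[:,0]+.029,H[:,1])<.04)&(H[:,2]<.105)
q=H[f,:2];q=q-q.mean(0);w,v=np.linalg.eigh(q.T@q);print(f.sum(),"slot angle to housing x",np.degrees(np.arctan2(v[1,1],v[0,1])))
E
```

```text
13.175 [ 0.39272294 -0.22905599  0.28093385] [-0.36922145 -0.17720521  0.15098799]
plane [2.34313658e-05 5.45902913e-05 9.34306221e-02]
389 slot angle to housing x 179.87157646722235
```

View pics/topz11.png

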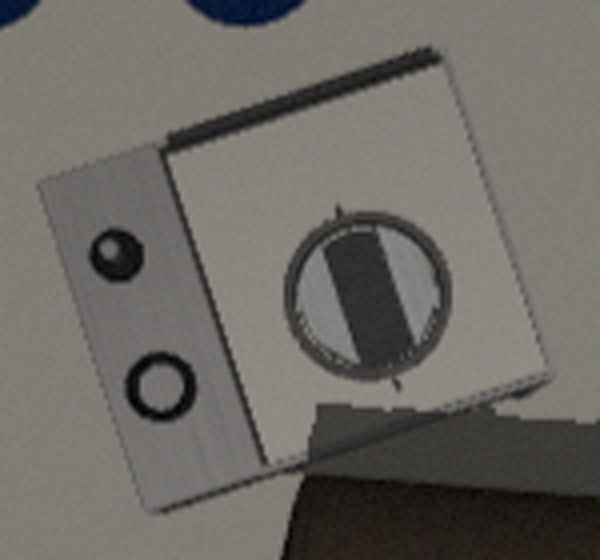

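View pics/scene11.png

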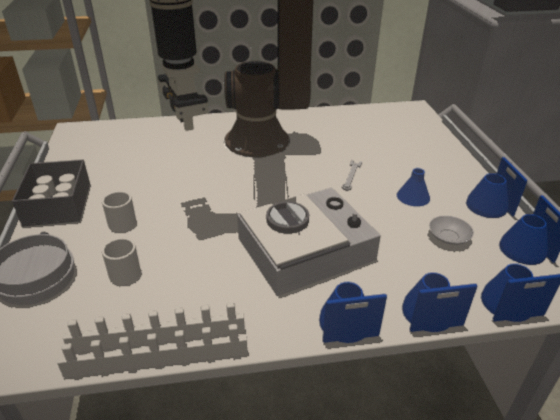

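The cover is level at z 93 mm. The slot is in line with the two marks and within 0.2° of the housing's x. The loose parts haven't moved and the arm is clear.

```bash
python3 -c "
from plant import r
print(r.close_job())"
```

```text
the job is handed in; nothing more can be done
None
```

The cover is shut and locked, and the job was handed in at about 13 s of robot time.

- **Cover:** I pushed it down along its arc with the closed fingertips until it met its stop, pressing with about 26 N at the end. The last depth check showed it level, with its top face at 93.4 mm (93 mm is nominal).
- **Fastener:** I set both fingertips, about 40 mm apart, in the slot and turned the fastener clockwise to its hard stop. The wrist moment there rose to about 5.7 N m, well above the 0.2 N m the fastener needs, so I pressed the stop harder than necessary. I then backed off to zero contact and lifted out.
- **Final state:** The slot lies within about 0.2° of the housing's x, in line with the two marks. In the last pictures the loose parts appear not to have moved (judged by eye, not measured). The arm stands clear, with contact force near zero.
- **Disagreements:** My first corner fit of the housing was off by 3–5 mm. The fastener's axis also came out about 2 mm from its nominal place, so I used the wrist camera's value.

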